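Clamp the specimen jar, then unscrew and hold its cap

TASK

Take the probe from its stand and press the button sunk in the clamp's housing with its tip, so that the spring jaw shuts and braces the specimen jar, then put the probe back in its stand, fully down. Then unscrew the jar's tight cap anticlockwise until it comes free, lift it off without pulling the jar out of the clamp, and finish while still holding the cap, level, clear of the jar and no more than a few centimetres straight above its mouth. Leave the vial, the bowl and the roll of tape alone.

Things in the scene. Friction and masses are not known exactly. Their poses are not given: they have to be found in the camera images.
- probe_grip (a point): Centre of the handle of the probe, a loose upright steel tool, 50 g: round handle 16 mm in diameter, 60 mm long, above a round shaft 7 mm in diameter, 45 mm long. The point is on its axis, 30 mm below the handle's top, 75 mm above the tip; z points up the axis. It starts upright in its stand, the handle's lower end resting on the stand's top.
- probe_tip (a point): The tip of the probe (lower end of the shaft), 75 mm below probe_grip along the probe's axis.
- stand_hole (a point): Probe stand: a fixed steel block 50 x 50 mm, 60 mm high. This point is the centre of the mouth of its upright hole (11 mm in diameter, 54 mm deep, chamfered 2 mm) in its top. A probe fully down has its handle's lower end on this top: probe_grip is 30 mm above this point.
- button_top (a point): Centre of the top of the round steel release button, 16 mm in diameter, sunk 6 mm deep in a 19 mm hole in the top of the clamp's grey housing (44 x 44 mm, its top 52 mm above the table). It moves down with the button. It lies 121 mm from clamp_seat along the clamp's -x axis.
- button (a joint): Travel of the release button in m: 0 up, 0.007 fully down. Spring and catch resist with about 2 to 6 N on the way down, 4.5 N fully down. The jaw is let go at about 0.0045.
- jaw (a joint): Travel of the clamp's spring jaw in m: 0 latched open, about 0.049 shut on the jar. It shuts by itself within 1.5 s of the button being pressed, pushing with about 12 N, and stays shut.
- clamp_seat (a point): Clamp: fixed aluminium plate 203 x 90 mm, 12 mm thick; at its -x end the button housing, at its +x end a fixed stop, between them the U-shaped jaw that slides along +x (stop and jaw 46 mm above the table). This point is on the plate's top, 12 mm above the table, 32 mm short of the stop's face; x points from housing to stop. The jar starts about 13 mm from here towards the housing.
- jar_mouth (a point): Centre of the rim of the loose specimen jar, amber glass, 0.2 to 0.4 kg: square body 60 x 60 mm, 58 mm high, then a round neck 31 mm in diameter to the rim, 93 mm above the jar's underside (105 mm above the table). z is up. Until the jaw has shut the jar turns along with its cap; the jaw pushes the jar about 15 mm along to the stop.
- cap_center (a point): Centre, half-way up, of the white ribbed round cap, 50 mm in diameter, 24 mm high, z up its axis. Screwed on, it is 5 mm below jar_mouth, 100 mm above the table; the cap's lower edge is 18 mm above the jar's shoulders. Takes 0.1 to 0.4 N m to turn; comes free 45 to 70 degrees anticlockwise seen from above, then a sprung liner lifts it about 3 mm. Beyond about 125 degrees it meets a stop.
- cap: The cap itself, 40 g; its origin is the centre of its lower edge, 12 mm below cap_center. Its grip flats, 10 mm wide, face every 22.5 degrees from its x axis.
- vial: Bystander: a small glass bottle, 36 mm in diameter, 75 mm high, standing; origin at its underside.
- bowl: Bystander: a small steel bowl, 90 mm across, 35 mm high; origin at its underside.
- tape: Bystander: a roll of paper tape, 70 mm across, 25 mm high, lying flat; origin at its underside.
Not all that is in view belongs to the job. There is more than one size of the part that bears jar_mouth; the job needs the smallest.

How it is judged:
On the way, in this order (a step that is already met when the one before it is completed fails the run):
1. the button is pressed down with the tip of the probe (value of joint button above 0.004 m and distance between probe_tip and button_top below 0.012 m), for 0.02 s.
2. the jaw is shut on the jar and the probe stands in its stand again, fully down (value of joint jaw above 0.045 m and horizontal distance between probe_tip and stand_hole below 0.01 m and height (world z) of probe_tip below 0.021 m), for 0.2 s.
At the end, for the whole second after the job is handed in: Fingers hold the cap still, tilt under 0.2 rad, lower edge 2 to 60 mm above the jar's rim, axis within 25 mm of the mouth's; jar upright (0.08 rad) and down on the clamp's plate (within 4 mm), jaw past 0.045; probe in its stand, tip within 10 mm of the hole's axis and under 21 mm above the table (all of step 2 and z of cap in the frame of jar_mouth between 0.002 and 0.06 m and horizontal distance between cap and jar_mouth below 0.025 m and angle between cap's own z axis and vertical below 0.2 rad and contact force between the fingers and cap above 1 N and linear speed of cap below 0.02 m/s and z of jar_mouth in the frame of clamp_seat below 0.097 m and angle between jar_mouth's own z axis and vertical below 0.08 rad); the arm keeps its last pose, push and grip.
It fails at once if the jar is pulled up out of the clamp (more than 15 mm) (z of jar_mouth in the frame of clamp_seat above 0.108 m).
It fails at once if the vial is disturbed (distance of vial from where it was at the start of the episode above 0.03 m).
It fails at once if the bowl is disturbed (distance of bowl from where it was at the start of the episode above 0.03 m).
It fails at once if the tape is disturbed (distance of tape from where it was at the start of the episode above 0.03 m).
It also fails if it takes over 58 s, if anything falls off the work surface, if the arm or the gripper's body presses on something with over 40 N, if the wrist force passes 120 N, or if a joint passes its speed limit or range.

ROBOT

A 6-joint arm with a two-finger parallel gripper is mounted at the origin on the work surface. World frame = base frame: x ahead of the robot, y to its left, z up, the work surface at z = 0. Lengths are in m, angles in rad, forces in N, time in s.
With the tool pointing down it reaches from about 0.35 to 0.875 m from the base axis. Payload 4.2 kg.
Tool frame: the origin (TCP) lies at the very end of the fingers, on their centre line; the grasp point (between the pads) lies 19 mm behind it; x points along the fingers, y is the direction in which the jaws open and shut, and the axes are right-handed (so a half turn about x gives the same grasp; the last joint's range is limited). The gripper opens to 87 mm and grips with 3 to 60 N. Pads are 19 mm wide; open, the fingers measure 117 mm over their backs; the gripper's body (75 mm by 190 mm) begins 51 mm behind the grasp point.
Start: joints at [-0.885, 0.385, 0.008, 0, -1.194, -0.259], TCP at [0.259, -0.569, 0.188] pointing down, gripper open.
Joint ranges: [-3.14, 3.14], [-1.21, 2.06], [-1.07, 1.41], [-3.16, 2.05], [-2.99, -0.16], [-3.1, 3.1]. Speed limits (rad/s): [2.79, 2.79, 3.14, 3.14, 3.14, 3.14].

INTERFACE

Orientations are given as [roll, pitch, yaw] about the fixed x, y, z axes, in that order (R = Rz(yaw) Ry(pitch) Rx(roll)).
In Python, from cell import ctrl, optics, job gives the robot as it stands.
- The arm moves only by the tool carry_out, never from a script. Its argument "moves" is a list of rows, each an object with "travel": the shift along the tool's x, y, z each as a share of 200 mm, from -1 to 1, a list of three; "turn": the turn, a rotation vector about the tool's x, y, z each as a share of pi rad, from -1 to 1, a list of three; "fingers": the gripper's target within -1 to 1 (fully open at 1, half-way at 0, shut at -1). A call has 1 to 20 rows; each row is the pose to reach, as a shift and turn from the pose commanded when the call began, along the tool's axes at that moment, turning the shorter way round; what a row does not reach only later rows make up. A row lasts 1/8 s, in which the tool goes at most 62.5 mm and 10.7 degrees, less where a joint would pass 70% of its speed; a pose out of reach is approached as far as the arm can. A call with a number of a shift or a turn outside -1 to 1 is refused whole. A call with a gripper value outside its range is refused whole. The fingers move at their own pace and stop on an object; "newtons" is the grip in N (left out, the last holds). Time passes only in rows, so rows that repeat a pose let the fingers close. It gives the time, the measured TCP pose, the force and the opening at its end, in the units of the state.
- ctrl.get_state(): the state, without advancing time (a new reading comes with each control period).
- optics.read_camera(name): name is "scene" or "top"; returns a dict with "frame" (384x512x3 uint8, red, green, blue), "intrinsics" (3x3 intrinsics, pixels), "R" (3x3) and "t" (3): a world point X has camera coordinates R X + t. Camera axes: x right, y down, z forward; pixel columns grow to the right and rows downward; lengths in m; the calibration is good to about 2 mm. A picture is of the moment at which its call begins. There is no depth.
- job.hand_in(): hands the job in, once; it reports no verdict.
The state is a dict: "time_s": time; "joint_pos": joint angles; "qd": joint speeds; "effort": joint torques, N m; "eef_pos": TCP position; "tcp_rot": TCP orientation; "wrist_force": force on the tool from outside, world axes, zero at the start; "moment": the same for the moment, N m; "gripper_width": finger opening in m.
Only numpy, scipy, OpenCV 4.12 (cv2) and the standard library are available. Lean on these libraries where they do the work, as an engineer would, in place of code of your own. Each camera call takes 0.05 s, during which the arm holds its last target. There are 200 camera calls.

## Working session

There is one attempt and no reset: what is moved stays moved. The work goes in short steps, Python scripts to look and compute and a tool call to move; the robot and the scene stay as the last step left them, time stands still between calls to the robot, and variables do not carry over. Pictures are saved under pics/ and viewed, about 8 in all and at most 12, crops included, and the job is handed in when it is done.

Besides the shell and the picture viewer there is one more tool, called after "Request:" as name(argument=value, ...) on one line, values as JSON. carry_out: Moves the arm, as the interface text tells. Its arguments: {"type":"object","properties":{"moves":{"type":"array","items":{"type":"object","properties":{"travel":{"type":"array","items":{"type":"number"}},"turn":{"type":"array","items":{"type":"number"}},"fingers":{"type":"number"}}}},"newtons":{"type":"number"}},"required":["moves"]}

```bash
mkdir -p pics; python3 - <<'E'
from cell import ctrl, optics
import cv2,numpy as np
s=ctrl.get_state();print({k:np.round(v,3).tolist() for k,v in s.items()})
for n in ("scene","top"):
    d=optics.read_camera(n);np.savez(f"{n}.npz",**d)
    cv2.imwrite(f"pics/{n}0.png",d["frame"][:,:,::-1])
    print(n,d["intrinsics"].tolist(),(-d["R"].T@d["t"]).tolist(),np.round(d["R"],3).tolist())
a=[cv2.resize(cv2.imread(f"pics/{n}0.png"),(800,600),interpolation=cv2.INTER_CUBIC) for n in("scene","top")]
cv2.imwrite("pics/s0.png",a[0]);cv2.imwrite("pics/t0.png",a[1])
E
```

```text
{'time_s': 0.0, 'joint_pos': [-0.885, 0.386, 0.007, -0.001, -1.194, -0.259], 'qd': [-0.001, -0.0, 0.002, -0.003, 0.001, -0.002], 'effort': [-0.0, -39.066, 18.741, 4.22, 0.011, -0.0], 'eef_pos': [0.258, -0.568, 0.187], 'tcp_rot': [1.595, 1.569, 2.022], 'wrist_force': [0.568, 0.227, 0.171], 'moment': [-0.033, 0.096, -0.029], 'gripper_width': 0.087}
scene [[419.5232929220943, 0.0, 251.4096201974625], [0.0, 419.5232929220943, 194.87166828689396], [0.0, 0.0, 1.0]] [1.3767783339442419, -0.03383781299568523, 0.5789963164682733] [[0.124, 0.992, -0.021], [0.528, -0.083, -0.845], [-0.84, 0.094, -0.534]]
top [[473.68350883667256, 0.0, 249.94378081898952], [0.0, 473.68350883667256, 182.6365026937024], [0.0, 0.0, 1.0]] [0.5013719148156708, 0.02179044398474141, 1.184044690978975] [[-0.024, -1.0, -0.018], [-0.998, 0.025, -0.054], [0.055, 0.017, -0.998]]
```

View pics/s0.png

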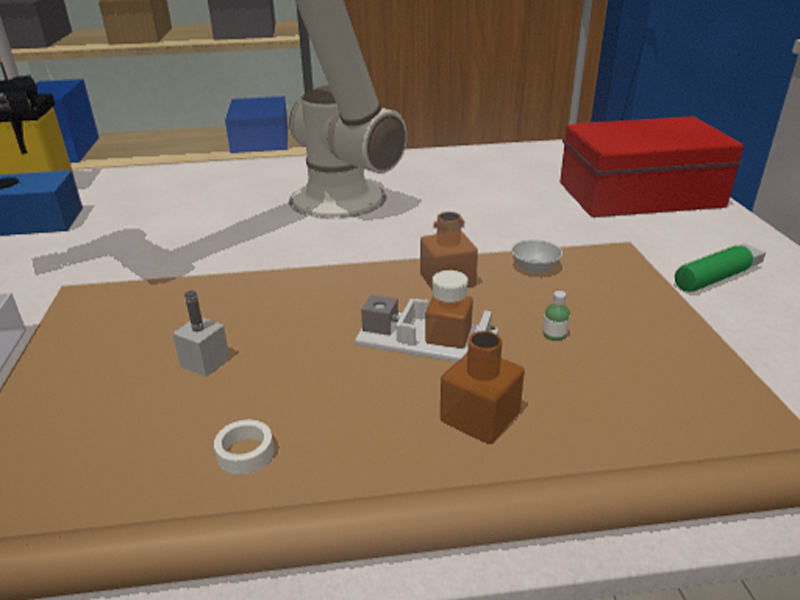

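View pics/t0.png

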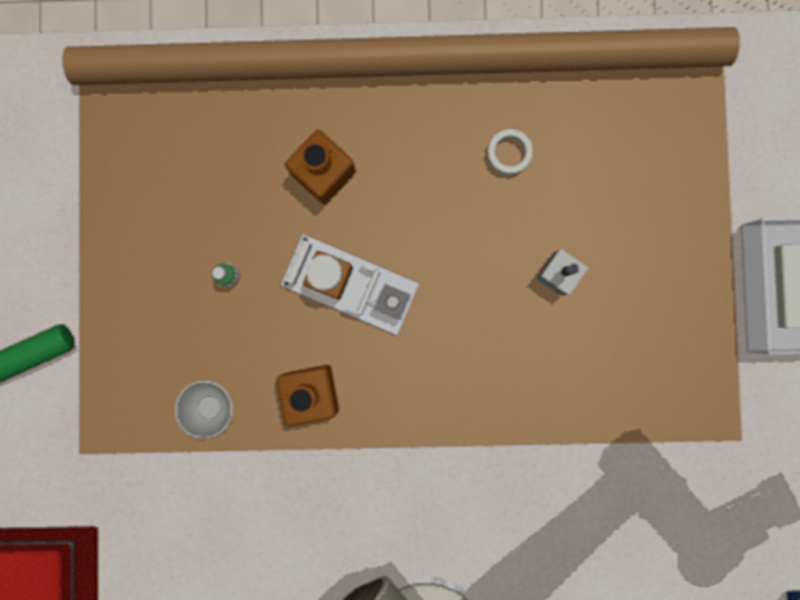

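Scene view (800×600 scale): the stand and probe are at (200,335) and the clamp with the capped jar is at (450,300). The tape is at (244,446), the vial at (557,315) and the bowl at (537,257).
What could be taken for the jar, in top-view pixels: the open jar at (318,165), the open jar at (306,396), and the capped jar in the clamp at (325,273). I choose the capped one, which is the smallest and is in the clamp. Only one probe and stand is in view, at (563,272).

```bash
cat > h.py <<'E'
import numpy as np,cv2
from cell import ctrl,optics
def ray(d,u,v,z):
    C=-d["R"].T@d["t"];w=d["R"].T@np.linalg.inv(d["intrinsics"])@np.array([u,v,1.]);return C+w*(z-C[2])/w[2]
def proj(d,X):
    p=d["intrinsics"]@(d["R"]@np.array(X)+d["t"]);return p[:2]/p[2]
E
python3 - <<'E'
from h import *
T=dict(np.load("top.npz"));S=dict(np.load("scene.npz"))
def comps(d,m,roi,name,mn=15):
    x0,y0,x1,y1=roi;k=np.zeros(m.shape,np.uint8);k[y0:y1,x0:x1]=m[y0:y1,x0:x1]
    cs,_=cv2.findContours(k,cv2.RETR_EXTERNAL,cv2.CHAIN_APPROX_NONE)
    for c in cs:
        if cv2.contourArea(c)>mn:
            print(name,"A",cv2.contourArea(c),"circ",np.round(cv2.minEnclosingCircle(c)[0],1),round(cv2.minEnclosingCircle(c)[1],1),"rect",np.round(cv2.boxPoints(cv2.minAreaRect(c)),1).tolist())
for n,d,r1,r2 in(("top",T,(175,145,275,220),(338,152,382,192)),("scene",S,(225,165,325,235),(108,180,150,245))):
    h=cv2.cvtColor(d["frame"],cv2.COLOR_RGB2HSV).astype(int);s,v=h[...,1],h[...,2]
    for lab,m in(("grey",(s<60)&(v>90)),("white",(s<45)&(v>185)),("dark",(s<90)&(v<85))):
        comps(d,m.astype(np.uint8),r1,n+" clamp "+lab);comps(d,m.astype(np.uint8),r2,n+" stand "+lab)
f=lambda d,r,k:cv2.resize(d["frame"][r[1]:r[3],r[0]:r[2],::-1],(400,300),interpolation=cv2.INTER_NEAREST)
I=np.vstack([np.hstack([f(T,(175,145,275,220),0),f(T,(330,150,390,195),0)]),np.hstack([f(S,(225,165,325,240),0),f(S,(90,180,170,240),0)])])
cv2.imwrite("pics/crop1.png",I)
E
```

```text
top clamp grey A 2916.5 circ [223.2 181.8] 43.9 rect [[178.5, 182.5], [193.0, 148.60000610351562], [268.6000061035156, 181.0], [254.10000610351562, 214.89999389648438]]
top stand grey A 461.0 circ [361.  173.5] 14.8 rect [[345.29998779296875, 176.0], [358.20001220703125, 158.0], [376.5, 171.10000610351562], [363.6000061035156, 189.10000610351562]]
top clamp white A 39.0 circ [242.5 206.4] 12.0 rect [[231.0, 203.0], [233.89999389648438, 196.10000610351562], [255.89999389648438, 205.5], [253.0, 212.39999389648438]]
top clamp white A 137.0 circ [251.8 185.3] 14.6 rect [[238.0, 190.0], [244.10000610351562, 172.60000610351562], [266.5, 180.5], [260.3999938964844, 197.89999389648438]]
top clamp white A 76.5 circ [206.6 173.7] 9.4 rect [[196.10000610351562, 179.39999389648438], [203.6999969482422, 162.1999969482422], [219.0, 169.0], [211.39999389648438, 186.1999969482422]]
top clamp white A 255.5 circ [213.7 174.5] 26.6 rect [[185.3000030517578, 182.89999389648438], [198.1999969482422, 152.60000610351562], [240.1999969482422, 170.5], [227.3000030517578, 200.8000030517578]]
top stand dark A 
[... 1932 characters left out ...]
562], [255.0, 207.60000610351562]]
scene clamp white A 153.0 circ [287.5 178. ] 10.5 rect [[277.0, 173.0], [298.0, 173.0], [298.0, 183.0], [277.0, 183.0]]
scene clamp white A 34.0 circ [243. 166.] 18.0 rect [[225.0, 165.0], [261.0, 165.0], [261.0, 167.0], [225.0, 167.0]]
scene clamp dark A 100.0 circ [310.  217.5] 8.1 rect [[302.0, 213.0], [318.0, 213.0], [318.0, 221.0], [302.0, 221.0]]
scene clamp dark A 182.0 circ [242.5 202.5] 13.5 rect [[232.0, 213.0], [232.0, 194.0], [254.0, 194.0], [254.0, 213.0]]
scene stand dark A 126.5 circ [124. 199.] 12.6 rect [[117.9000015258789, 187.39999389648438], [124.80000305175781, 186.0], [129.6999969482422, 210.6999969482422], [122.80000305175781, 212.0]]
```

View pics/crop1.png

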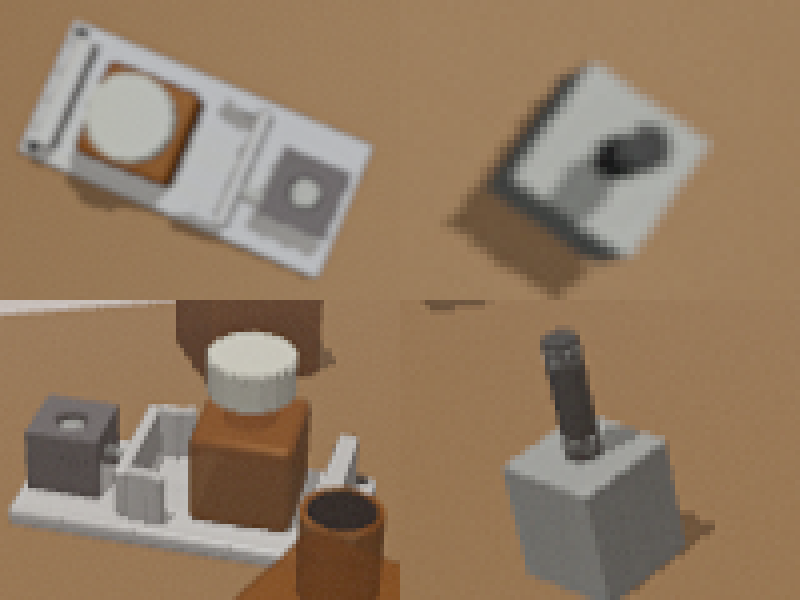

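The close crop confirms the choices: the probe handle stands in the grey stand, with its base at top px (361,174) and its top at (368,171). The button disc is in the housing at top px (251,193), and the cap disc is at (208,174) on the clamped jar.

```bash
python3 - <<'E'
from h import *
T=dict(np.load("top.npz"));S=dict(np.load("scene.npz"))
P=lambda n,d,u,v,z:print(n,np.round(ray(d,u,v,z),4)[:2])
def tri(n,a,b):
    X=cv2.triangulatePoints(*[d["intrinsics"]@np.c_[d["R"],d["t"]] for d in(T,S)],np.array(a,float).reshape(2,1),np.array(b,float).reshape(2,1));print("tri",n,np.round(X[:3,0]/X[3,0],4))
c=np.array([[358.5,159.3],[376.5,171.75],[364.5,188.25],[346.5,177]])
w=np.array([ray(T,u,v,.06) for u,v in c]);print("stand corners",w.round(4)[:,:2].tolist(),"ctr",w.mean(0).round(4),np.linalg.norm(w-np.roll(w,1,0),axis=1).round(4))
P("standctr scene",S,*np.mean([(111,213.6),(128,219.6),(143.4,208),(127,203)],0),.06)
P("handle top T",T,368.25,171,.12);P("handle top S",S,122.4,187.8,.12);P("h base S",S,126.5,211,.06)
P("button T",T,251,193,.046);P("button S",S,243,195.25,.046);tri("button",(251,193),(243,195.25))
P("cap T",T,208,174.25,.112);P("cap S",S,288,177.5,.112);tri("cap",(208,174.25),(288,177.5))
a=ray(T,268,182,.012);b=ray(T,253.75,214.25,.012);print("plate -x edge",a,b,np.linalg.norm(a-b))
l=[ray(T,194.5,150,.012),ray(T,180,182.5,.046)]
v=(b-a)/np.linalg.norm(b-a);ang=np.arctan2(v[1],v[0]);print("edge ang deg",np.degrees(ang))
h=[ray(T,175+x/4,145+y/4,.052) for x,y in((288,150),(348,178),(322,240),(258,212))];print("housing",np.mean(h,0).round(4),np.array(h).round(4)[:,:2].tolist())
for n,d,u,v in(("vial",T,143,175.5),("bowl",T,130.5,262),("tape",T,326,97)):P(n,d,u,v,.03)
P("jarbig",T,202,100,.14);P("jarmid",T,193,256,.12)
s=ctrl.get_state();print(s["eef_pos"],s["tcp_rot"])
from scipy.spatial.transform import Rotation as R
print(R.from_euler("xyz",s["tcp_rot"]).as_matrix().round(3))
E
```

```text
stand corners [[0.612, -0.218], [0.5814, -0.2594], [0.543, -0.2297], [0.5707, -0.1882]] ctr [ 0.5768 -0.2238  0.06  ] [0.051  0.0515 0.0486 0.0499]
standctr scene [ 0.5834 -0.2218]
handle top T [ 0.5792 -0.226 ]
handle top S [ 0.5833 -0.2216]
h base S [ 0.5829 -0.2237]
button T [0.5387 0.0392]
button S [0.5364 0.0397]
tri button [0.5387 0.0393 0.0474]
cap T [0.5815 0.1349]
cap S [0.5827 0.1374]
tri cap [0.5817 0.1361 0.1114]
plate -x edge [ 0.56603715 -0.00305552  0.012     ] [0.4871805 0.0341508 0.012    ] 0.08719335150765883
edge ang deg 154.7410206585193
housing [0.5367 0.0391 0.052 ] [[0.5639, 0.0481], [0.5462, 0.0126], [0.5096, 0.029], [0.5272, 0.0669]]
vial [0.5886 0.3032]
bowl [0.3787 0.3361]
tape [ 0.7706 -0.1505]
jarbig [0.7459 0.1422]
jarmid [0.3985 0.1711]
[ 0.25845937 -0.56840206  0.18686053] [1.64409926 1.56883155 2.07073775]
[[-0.001 -0.414  0.91 ]
 [ 0.002  0.91   0.414]
 [-1.     0.002 -0.   ]]
```

Request:
carry_out(moves=[{"travel":[0,0.23,0.25],"turn":[0,0,0],"fingers":1},{"travel":[0,0.35,0.6],"turn":[0,0,0],"fingers":1},{"travel":[0,0.45,1],"turn":[0,0,0],"fingers":1},{"travel":[0,0.45,1],"turn":[0,0,0],"fingers":1},{"travel":[0,0.45,1],"turn":[0,0,0],"fingers":1}], newtons=40)

```text
time_s: 0.72
eef_pos: [0.4051, -0.4024, 0.1874]
tcp_rot: [1.812, 1.57, 2.243]
wrist_force: [-0.0, -0.3, -0.2]
gripper_width: 0.0872
```

Request:
carry_out(moves=[{"travel":[0,0.1,0.25],"turn":[0,0,0],"fingers":1},{"travel":[0,0.3,0.6],"turn":[0,0,0],"fingers":1},{"travel":[0,0.45,1],"turn":[0,0,0],"fingers":1},{"travel":[0,0.45,1],"turn":[0,0,0],"fingers":1},{"travel":[0,0.45,1],"turn":[0,0,0],"fingers":1}])

```text
time_s: 1.35
eef_pos: [0.5493, -0.2383, 0.187]
tcp_rot: [2.446, 1.57, 2.875]
wrist_force: [-0.4, -0.1, -0.4]
gripper_width: 0.0871
```

```bash
cat >> h.py <<'E'
from scipy.spatial.transform import Rotation as Rt
def go(x,y,z,yaw=None):
    "shares for tool travel / turn to world TCP (x,y,z), straight down; yaw = angle of tool y (deg)"
    s=ctrl.get_state();M=Rt.from_euler("xyz",s["tcp_rot"]).as_matrix()
    c=np.degrees(np.arctan2(M[1,1],M[0,1]));yaw=np.radians(c if yaw is None else yaw)
    ty=np.array([np.cos(yaw),np.sin(yaw),0]);tx=np.array([0,0,-1.]);G=np.c_[tx,ty,np.cross(tx,ty)]
    print("at",s["eef_pos"].round(4) if hasattr(s["eef_pos"],"round") else s["eef_pos"],"yaw",round(c,2),"tilt",np.round(M[:2,0],4),"F",np.round(s["wrist_force"],2),"w",round(float(s["gripper_width"]),4),"t",s["time_s"],"j1,j6",np.round(np.array(s["joint_pos"])[[0,5]],2))
    print("travel",np.round(M.T@(np.array([x,y,z])-s["eef_pos"])/.2,4),"turn",np.round(Rt.from_matrix(M.T@G).as_rotvec()/np.pi,4))
E
python3 -c "
from h import *
go(.579,-.224,.16);go(.579,-.224,.076)"
```

```text
at [ 0.5493 -0.2383  0.187 ] yaw 114.6 tilt [-0.0011  0.0003] F [-0.35 -0.12 -0.38] w 0.0871 t 1.35 j1,j6 [-0.14 -1.  ]
travel [0.135 0.003 0.165] turn [ 0.     -0.0003 -0.0002]
at [ 0.5493 -0.2383  0.187 ] yaw 114.6 tilt [-0.0011  0.0003] F [-0.35 -0.12 -0.38] w 0.0871 t 1.35 j1,j6 [-0.14 -1.  ]
travel [0.555  0.0027 0.1654] turn [ 0.     -0.0003 -0.0002]
```

Request:
carry_out(moves=[{"travel":[0.1,0.003,0.165],"turn":[0,0,0],"fingers":1},{"travel":[0.3,0.003,0.165],"turn":[0,0,0],"fingers":1},{"travel":[0.45,0.003,0.165],"turn":[0,0,0],"fingers":1},{"travel":[0.555,0.003,0.165],"turn":[0,0,0],"fingers":1},{"travel":[0.555,0.003,0.165],"turn":[0,0,0],"fingers":1}])

```text
time_s: 1.98
eef_pos: [0.5756, -0.2265, 0.0748]
tcp_rot: [2.557, 1.566, 2.982]
wrist_force: [0.5, 0.5, 0.5]
gripper_width: 0.087
```

```bash
python3 - <<'E'
from h import *
go(.579,-.224,.076)
o=[]
for n,(u,v),k in(("top",(361,174),45),("scene",(126,205),45)):
    f=optics.read_camera(n)["frame"][max(v-k,0):v+k,u-k:u+k,::-1];o.append(cv2.resize(f,(400,400),interpolation=cv2.INTER_CUBIC))
cv2.imwrite("pics/c2.png",np.hstack(o))
E
```

```text
at [ 0.5756 -0.2265  0.0748] yaw 114.33 tilt [-0.0052  0.0008] F [0.48 0.45 0.49] w 0.087 t 1.975 j1,j6 [-0.11 -1.03]
travel [-0.006   0.0042  0.0207] turn [ 0.     -0.0014 -0.0009]
```

View pics/c2.png

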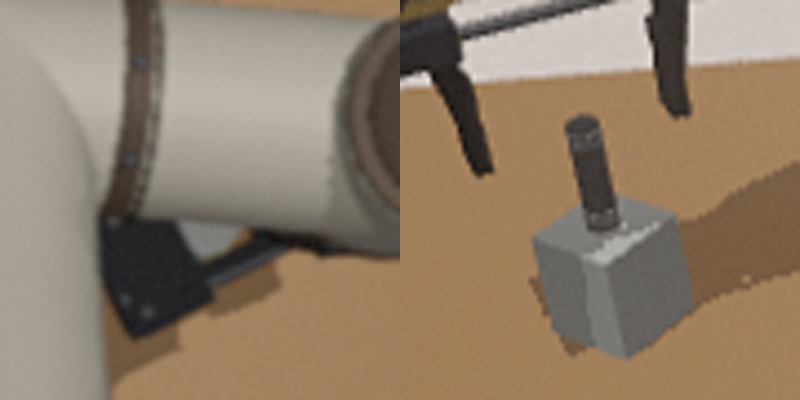

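```bash
python3 - <<'E'
from h import *
S=dict(np.load("scene.npz"))
s=ctrl.get_state();M=Rt.from_euler("xyz",s["tcp_rot"]).as_matrix()
for e in(.05,-.05):print(proj(S,s["eef_pos"]+M[:,1]*e).round(1),(s["eef_pos"]+M[:,1]*e).round(3))
print("tcp",proj(S,s["eef_pos"]).round(1),"probe top,base",proj(S,[.579,-.224,.12]),proj(S,[.579,-.224,.06]), s["joint_pos"])
for u,v in((100.1,198.7),(144.5,185.9)):
  for z in(.075,.1):print(ray(S,u,v,z).round(3))
E
```

```text
[145.9 196.5] [ 0.557 -0.181  0.077]
[101.1 210.3] [ 0.599 -0.272  0.078]
tcp [124.1 203.3] probe top,base [121.54802362 186.85528014] [126.58397471 210.01789279] [-1.12857571e-01  4.71203601e-01 -1.49510802e-01  5.73434204e-04
 -9.49511242e-01 -1.03256095e+00]
[ 0.546 -0.284  0.075]
[ 0.587 -0.271  0.1  ]
[ 0.505 -0.189  0.075]
[ 0.548 -0.181  0.1  ]
```

```bash
python3 - <<'E'
from h import *
S=dict(np.load("scene.npz"))
M=Rt.from_euler("xyz",[1.595,1.569,2.022]).as_matrix();p=np.array([.2585,-.5684,.187])
for e in(-.05,.05):print(proj(S,p+M[:,1]*e).round(1))
d=optics.read_camera("scene");go(.579,-.224,.076)
a=cv2.resize(S["frame"][60:140,0:80,::-1],(400,400),interpolation=cv2.INTER_CUBIC)
b=cv2.resize(d["frame"][150:230,80:160,::-1],(400,400),interpolation=cv2.INTER_CUBIC)
cv2.imwrite("pics/c3.png",np.hstack([a,b]))
E
```

```text
[-22.4 117.2]
[ 20.  109.1]
at [ 0.5785 -0.2263  0.0781] yaw 114.4 tilt [ 0.0018 -0.0007] F [-0.55 -0.29  0.73] w 0.0873 t 2.125 j1,j6 [-0.11 -1.03]
travel [0.0104 0.0096 0.0072] turn [0.     0.0004 0.0004]
```

View pics/c3.png

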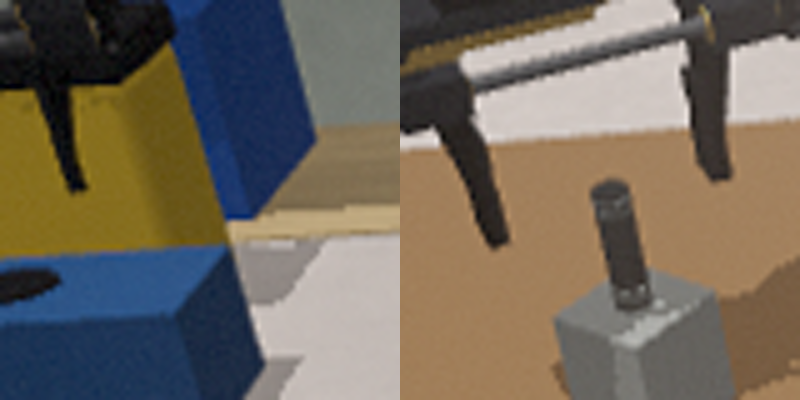

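```bash
python3 - <<'E'
from h import *
T=dict(np.load("top.npz"))
for z in(.145,.175,.2,.24):print(z,[ray(T,361-45+x*.225,129+y*.225,z)[:2].round(3).tolist() for x,y in((135,338),(212,300),(105,225))])
S=dict(np.load("scene.npz"))
# visible tips (start, now) vs model for offset hypotheses
import itertools
for n,p,u in(("start+",[.2585,-.5684,.187],(15,98)),("now",[.577,-.2264,.0765],None)):
  for o in([0,0,.03],[-.05,0,0],[-.03,-.005,.015],[0,0,.035]):
    p2=np.array(p)+o;y=np.array([-.414,.91,0])
    print(n,o,proj(S,p2+.05*y).round(1),proj(S,p2-.05*y).round(1))
E
```

```text
0.145 [[0.504, -0.17], [0.522, -0.208], [0.56, -0.157]]
0.175 [[0.504, -0.164], [0.521, -0.202], [0.558, -0.152]]
0.2 [[0.504, -0.16], [0.521, -0.196], [0.557, -0.148]]
0.24 [[0.504, -0.152], [0.52, -0.187], [0.555, -0.141]]
start+ [0, 0, 0.03] [16.5 98.3] [-26.8 106. ]
start+ [-0.05, 0, 0] [ 26.2 102.8] [-14.5 110.2]
start+ [-0.03, -0.005, 0.015] [ 20.1 100.1] [-21.7 107.6]
start+ [0, 0, 0.035] [15.8 96.5] [-27.5 104.1]
now [0, 0, 0.03] [144.  185.2] [ 98.3 198.7]
now [-0.05, 0, 0] [147.9 185.4] [105.3 198. ]
now [-0.03, -0.005, 0.015] [144.  184.4] [100.  197.3]
now [0, 0, 0.035] [143.6 183.3] [ 97.8 196.7]
```

The pictures show the fingertips about 29 mm higher than the reported TCP, consistently at both poses: seen at px (15,98) against (20,109) predicted, and now (144,186) against (146,196). I'll go lower, which is safe beside the stand either way, and check by eye before closing.

Request:
carry_out(moves=[{"travel":[0.05,0.01,0.007],"turn":[0,0,0],"fingers":1},{"travel":[0.1,0.01,0.007],"turn":[0,0,0],"fingers":1},{"travel":[0.125,0.01,0.007],"turn":[0,0,0],"fingers":1},{"travel":[0.125,0.01,0.007],"turn":[0,0,0],"fingers":1}])

```text
time_s: 2.62
eef_pos: [0.5782, -0.2227, 0.0511]
tcp_rot: [2.597, 1.569, 3.024]
wrist_force: [0.1, -0.7, 0.5]
gripper_width: 0.087
```

```bash
python3 - <<'E'
from h import *
d=optics.read_camera("scene");go(.579,-.224,.052)
cv2.imwrite("pics/c4.png",cv2.resize(d["frame"][160:240,75:175,::-1],(800,640))[:600])
E
```

```text
at [ 0.5786 -0.2228  0.0516] yaw 114.47 tilt [-0.0005 -0.0001] F [ 1.89 -0.62 -0.55] w 0.0869 t 2.675 j1,j6 [-0.11 -1.04]
travel [-0.002  -0.0062 -0.0005] turn [ 0.     -0.0001 -0.    ]
```

View pics/c4.png

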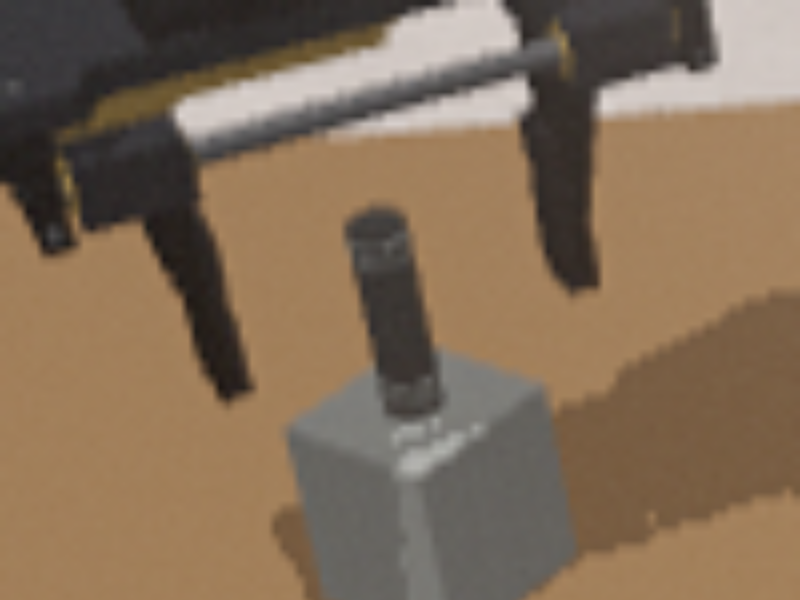

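The fingertip midpoint, crop (407,340), lies on the handle a third of the way up. The true fingertip height is therefore about 0.081 at a reported 0.052, so the offset is about +29 mm and xy is right. This is a good height, so I close.

Request:
carry_out(moves=[{"travel":[0,0,0],"turn":[0,0,0],"fingers":-1},{"travel":[0,0,0],"turn":[0,0,0],"fingers":-1},{"travel":[0,0,0],"turn":[0,0,0],"fingers":-1},{"travel":[0,0,0],"turn":[0,0,0],"fingers":-1},{"travel":[0,0,0],"turn":[0,0,0],"fingers":-1},{"travel":[0,0,0],"turn":[0,0,0],"fingers":-1},{"travel":[0,0,0],"turn":[0,0,0],"fingers":-1},{"travel":[0,0,0],"turn":[0,0,0],"fingers":-1}])

```text
time_s: 3.68
eef_pos: [0.5786, -0.2229, 0.0519]
tcp_rot: [-0.873, 1.571, -0.447]
wrist_force: [-0.3, 0.2, 1.1]
gripper_width: 0.0151
```

Request:
carry_out(moves=[{"travel":[-0.1,0,0],"turn":[0,0,0],"fingers":-1},{"travel":[-0.25,0,0],"turn":[0,0,0],"fingers":-1},{"travel":[-0.45,0,0],"turn":[0,0,0],"fingers":-1},{"travel":[-0.55,0,0],"turn":[0,0,0],"fingers":-1},{"travel":[-0.55,0.2,0.06],"turn":[0,0,0],"fingers":-1},{"travel":[-0.55,0.45,0.12],"turn":[0,0,0],"fingers":-1},{"travel":[-0.55,0.7,0.2],"turn":[0,0,0],"fingers":-1},{"travel":[-0.55,0.9,0.27],"turn":[0,0,0],"fingers":-1},{"travel":[-0.55,1,0.32],"turn":[0,0,0],"fingers":-1},{"travel":[-0.55,1,0.32],"turn":[0,0,0],"fingers":-1},{"travel":[-0.55,1,0.32],"turn":[0,0,0],"fingers":-1}])

```text
time_s: 5.05
eef_pos: [0.5539, -0.0146, 0.1617]
tcp_rot: [3.024, 1.57, -2.833]
wrist_force: [0.7, -0.1, -1.5]
gripper_width: 0.0151
```

```bash
python3 -c "
from h import *
go(.538,.0393,.11)"
```

```text
at [ 0.5539 -0.0146  0.1617] yaw 114.45 tilt [-0.0004 -0.0001] F [ 0.69 -0.1  -1.48] w 0.0151 t 5.05 j1,j6 [ 0.27 -1.41]
travel [0.2587 0.2784 0.0394] turn [ 0.     -0.0001 -0.    ]
```

Request:
carry_out(moves=[{"travel":[0,0.15,0.02],"turn":[0,0,0],"fingers":-1},{"travel":[0,0.278,0.04],"turn":[0,0,0],"fingers":-1},{"travel":[0.15,0.278,0.04],"turn":[0,0,0],"fingers":-1},{"travel":[0.27,0.278,0.04],"turn":[0,0,0],"fingers":-1},{"travel":[0.308,0.278,0.04],"turn":[0,0,0],"fingers":-1},{"travel":[0.308,0.278,0.04],"turn":[0,0,0],"fingers":-1}])

```text
time_s: 5.8
eef_pos: [0.5385, 0.0389, 0.1002]
tcp_rot: [-2.802, 1.57, -2.376]
wrist_force: [0.1, -0.8, -0.3]
gripper_width: 0.0147
```

```bash
python3 - <<'E'
from h import *
d=optics.read_camera("scene");go(.538,.0393,.078)
print("pred tip",proj(d,[.538,.0393,.063]),"button",proj(d,[.538,.0393,.046]))
cv2.imwrite("pics/c5.png",cv2.resize(d["frame"][145:220,215:315,::-1],(800,600),interpolation=cv2.INTER_CUBIC))
E
```

```text
at [0.539  0.0391 0.1009] yaw 114.42 tilt [ 0.001  -0.0001] F [ 0.22 -0.35 -1.14] w 0.0153 t 5.85 j1,j6 [ 0.37 -1.52]
travel [ 0.1144  0.0028 -0.0043] turn [0.     0.0003 0.0002]
pred tip [242.68172778 189.52073564] button [242.9096647  195.62055065]
```

View pics/c5.png

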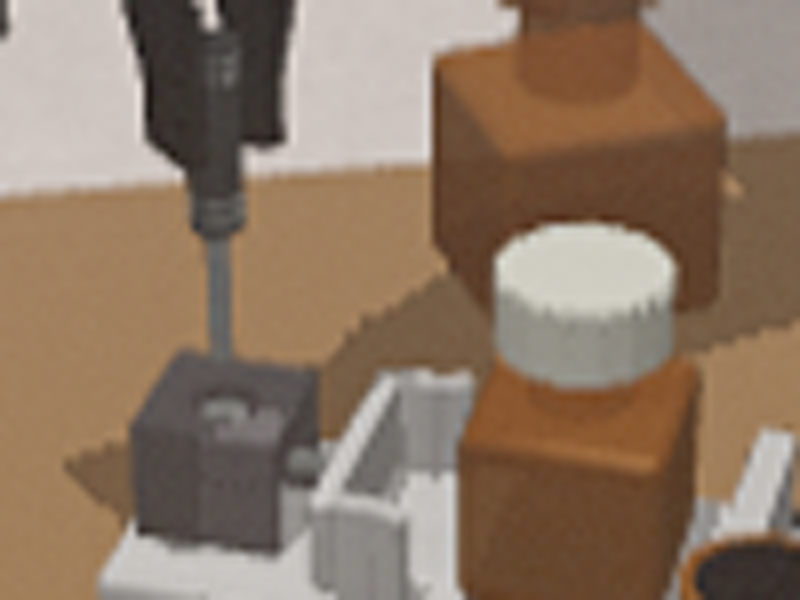

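The tip is at px (242.6,189.6), and the prediction was (242.7,189.5), so it is centred above the button. I press.

Request:
carry_out(moves=[{"travel":[0.05,0.002,-0.003],"turn":[0,0,0],"fingers":-1},{"travel":[0.09,0.002,-0.003],"turn":[0,0,0],"fingers":-1},{"travel":[0.11,0.002,-0.003],"turn":[0,0,0],"fingers":-1},{"travel":[0.12,0.002,-0.003],"turn":[0,0,0],"fingers":-1},{"travel":[0.12,0.002,-0.003],"turn":[0,0,0],"fingers":-1}])

```text
time_s: 6.48
eef_pos: [0.5392, 0.0402, 0.077]
tcp_rot: [-0.224, 1.567, 0.203]
wrist_force: [2.2, 0.7, 2.7]
gripper_width: 0.0149
```

Request:
carry_out(moves=[{"travel":[0.006,0,0],"turn":[0,0,0],"fingers":-1},{"travel":[0.006,0,0],"turn":[0,0,0],"fingers":-1},{"travel":[0.006,0,0],"turn":[0,0,0],"fingers":-1}])

```text
time_s: 6.85
eef_pos: [0.5384, 0.04, 0.0756]
tcp_rot: [-0.214, 1.569, 0.213]
wrist_force: [2.8, 0.3, 4.3]
gripper_width: 0.0148
```

```bash
cat >> h.py <<'E'
def capblob():
    d=optics.read_camera("scene");h=cv2.cvtColor(d["frame"],cv2.COLOR_RGB2HSV).astype(int)
    m=((h[...,1]<60)&(h[...,2]>150)).astype(np.uint8);m[:165]=0;m[196:]=0;m[:,:272]=0;m[:,330:]=0
    x=cv2.boundingRect(m);print("cap box",x,"x,y of top centre",ray(d,x[0]+x[2]/2-.5,x[1]+5,.112).round(4));return d
E
python3 -c "
from h import *
capblob();go(.5784,-.2228,.16)"
```

```text
cap box (284, 174, 23, 20) x,y of top centre [0.5917 0.1514 0.112 ]
at [0.5384 0.04   0.0755] yaw 114.47 tilt [0.0017 0.0003] F [2.4  0.94 4.8 ] w 0.0148 t 6.9 j1,j6 [ 0.37 -1.52]
travel [-0.4225 -1.2788 -0.3614] turn [0.     0.0005 0.0001]
```

The button is down with 4.5 N on it, and the cap blob moved 7 px to (0.591,0.150), so the jaw has pushed the jar to the stop. Now I return the probe.

Request:
carry_out(moves=[{"travel":[-0.1,0,0],"turn":[0,0,0],"fingers":-1},{"travel":[-0.3,0,0],"turn":[0,0,0],"fingers":-1},{"travel":[-0.45,0,0],"turn":[0,0,0],"fingers":-1},{"travel":[-0.45,-0.2,-0.06],"turn":[0,0,0],"fingers":-1},{"travel":[-0.45,-0.45,-0.12],"turn":[0,0,0],"fingers":-1},{"travel":[-0.45,-0.7,-0.2],"turn":[0,0,0],"fingers":-1},{"travel":[-0.45,-0.9,-0.25],"turn":[0,0,0],"fingers":-1},{"travel":[-0.45,-1,-0.3],"turn":[0,0,0],"fingers":-1},{"travel":[-0.45,-1,-0.3],"turn":[0,0,0],"fingers":-1}])

```text
time_s: 8.02
eef_pos: [0.5628, -0.1682, 0.1625]
tcp_rot: [2.516, 1.563, 2.94]
wrist_force: [-0.5, -0.7, -0.8]
gripper_width: 0.0153
```

```bash
python3 -c "
from h import *
go(.5784,-.2228,.107)"
```

```text
at [ 0.5628 -0.1682  0.1625] yaw 114.25 tilt [-0.0072  0.0015] F [-0.48 -0.73 -0.84] w 0.0153 t 8.025 j1,j6 [-0.02 -1.13]
travel [ 0.2767 -0.2821 -0.0396] turn [ 0.     -0.0019 -0.0014]
```

Request:
carry_out(moves=[{"travel":[0.05,-0.15,-0.03],"turn":[0,0,0],"fingers":-1},{"travel":[0.15,-0.279,-0.06],"turn":[0,0,0],"fingers":-1},{"travel":[0.27,-0.279,-0.06],"turn":[0,0,0],"fingers":-1},{"travel":[0.27,-0.279,-0.06],"turn":[0,0,0],"fingers":-1},{"travel":[0.27,-0.279,-0.06],"turn":[0,0,0],"fingers":-1}])

```text
time_s: 8.65
eef_pos: [0.5779, -0.2222, 0.1115]
tcp_rot: [2.913, 1.57, -2.942]
wrist_force: [-0.4, 0.1, -0.7]
gripper_width: 0.015
```

```bash
python3 -c "
from h import *
for i in range(4):
  optics.read_camera('scene');go(.5785,-.2228,.0515)"
```

```text
at [ 0.5783 -0.2223  0.112 ] yaw 114.52 tilt [ 0.0009 -0.0003] F [ 0.4   0.51 -0.2 ] w 0.015 t 8.7 j1,j6 [-0.11 -1.04]
travel [ 0.3026 -0.0023 -0.0005] turn [0.     0.0002 0.0002]
at [ 0.5785 -0.2224  0.1123] yaw 114.51 tilt [ 0.0015 -0.0003] F [ 0.95 -0.03  0.11] w 0.0148 t 8.75 j1,j6 [-0.11 -1.04]
travel [ 0.3038 -0.0015 -0.0013] turn [0.     0.0004 0.0003]
at [ 0.5785 -0.2225  0.1123] yaw 114.5 tilt [ 0.0018 -0.0003] F [0.53 0.33 0.37] w 0.0147 t 8.8 j1,j6 [-0.11 -1.04]
travel [ 0.3039 -0.0012 -0.0012] turn [0.     0.0005 0.0003]
at [ 0.5785 -0.2225  0.1122] yaw 114.49 tilt [ 0.0016 -0.0002] F [-0.72  0.06 -0.75] w 0.0149 t 8.85 j1,j6 [-0.11 -1.04]
travel [ 0.3033 -0.001  -0.0007] turn [0.     0.0005 0.0003]
```

Request:
carry_out(moves=[{"travel":[0.08,-0.001,-0.001],"turn":[0,0,0],"fingers":-1},{"travel":[0.14,-0.001,-0.001],"turn":[0,0,0],"fingers":-1},{"travel":[0.2,-0.001,-0.001],"turn":[0,0,0],"fingers":-1},{"travel":[0.26,-0.001,-0.001],"turn":[0,0,0],"fingers":-1},{"travel":[0.29,-0.001,-0.001],"turn":[0,0,0],"fingers":-1},{"travel":[0.303,-0.001,-0.001],"turn":[0,0,0],"fingers":-1},{"travel":[0.303,-0.001,-0.001],"turn":[0,0,0],"fingers":-1}])

```text
time_s: 9.72
eef_pos: [0.5778, -0.2233, 0.0518]
tcp_rot: [-2.069, 1.57, -1.642]
wrist_force: [-2.2, 0.4, 5.5]
gripper_width: 0.0148
```

It is seated with 5 N upward. I release and retreat upward.

Request:
carry_out(moves=[{"travel":[0,0,0],"turn":[0,0,0],"fingers":1},{"travel":[0,0,0],"turn":[0,0,0],"fingers":1},{"travel":[0,0,0],"turn":[0,0,0],"fingers":1},{"travel":[0,0,0],"turn":[0,0,0],"fingers":1},{"travel":[0,0,0],"turn":[0,0,0],"fingers":1},{"travel":[0,0,0],"turn":[0,0,0],"fingers":1},{"travel":[-0.2,0,0],"turn":[0,0,0],"fingers":1},{"travel":[-0.45,0,0],"turn":[0,0,0],"fingers":1},{"travel":[-0.6,0,0],"turn":[0,0,0],"fingers":1},{"travel":[-0.6,0,0],"turn":[0,0,0],"fingers":1},{"travel":[-0.6,0,0],"turn":[0,0,0],"fingers":1}])

```text
time_s: 11.1
eef_pos: [0.5771, -0.2229, 0.1695]
tcp_rot: [2.229, 1.569, 2.655]
wrist_force: [-0.1, -0.1, -0.8]
gripper_width: 0.0867
```

```bash
python3 - <<'E'
from h import *
d=capblob();go(.5908,.1505,.16)
f=lambda x0,y0:cv2.resize(d["frame"][y0:y0+75,x0:x0+50,::-1],(400,600),interpolation=cv2.INTER_CUBIC)
cv2.imwrite("pics/c6.png",np.hstack([f(103,175),f(262,165)]))
E
```

```text
cap box (283, 174, 24, 13) x,y of top centre [0.5915 0.1503 0.112 ]
at [ 0.5769 -0.2229  0.1689] yaw 114.44 tilt [-0.0027  0.0008] F [-0.26  0.36 -1.95] w 0.0867 t 11.15 j1,j6 [-0.11 -1.04]
travel [0.0461 1.6709 0.8358] turn [ 0.     -0.0007 -0.0006]
```

View pics/c6.png

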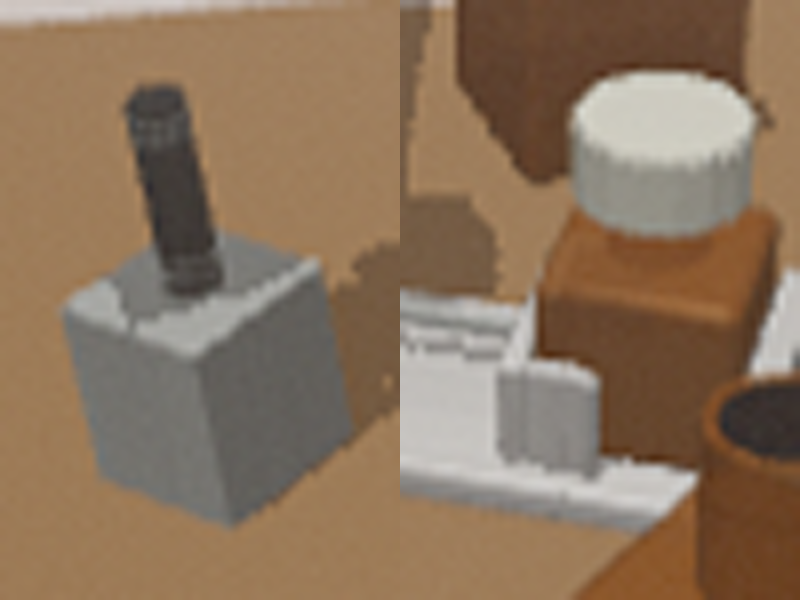

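Probe fully down (base px (127,211), the same as at the start). The jaw is shut on the jar, with its front arm at crop (548,420). Cap at about (0.590,0.150). I move over it.

Request:
carry_out(moves=[{"travel":[0,0.15,0.05],"turn":[0,0,0],"fingers":1},{"travel":[0,0.4,0.2],"turn":[0,0,0],"fingers":1},{"travel":[0,0.65,0.35],"turn":[0,0,0],"fingers":1},{"travel":[0,0.9,0.45],"turn":[0,0,0],"fingers":1},{"travel":[0,1,0.5],"turn":[0,0,0],"fingers":1},{"travel":[0,1,0.5],"turn":[0,0,0],"fingers":1}])

```text
time_s: 11.9
eef_pos: [0.5854, 0.0018, 0.169]
tcp_rot: [2.929, 1.568, -2.925]
wrist_force: [-0.5, -0.9, -1.3]
gripper_width: 0.087
```

Request:
carry_out(moves=[{"travel":[0,0.15,0.1],"turn":[0,0,0],"fingers":1},{"travel":[0,0.4,0.2],"turn":[0,0,0],"fingers":1},{"travel":[0,0.6,0.3],"turn":[0,0,0],"fingers":1},{"travel":[0,0.665,0.333],"turn":[0,0,0],"fingers":1},{"travel":[0,0.665,0.333],"turn":[0,0,0],"fingers":1},{"travel":[0,0.665,0.333],"turn":[0,0,0],"fingers":1}])

```text
time_s: 12.65
eef_pos: [0.5915, 0.1473, 0.1701]
tcp_rot: [-2.98, 1.57, -2.555]
wrist_force: [-0.9, -0.1, 0.6]
gripper_width: 0.087
```

```bash
python3 - <<'E'
from h import *
T=dict(np.load("top.npz"));S=dict(np.load("scene.npz"))
for a,b in(((202,100),(310,217.6)),((193,256),(287.5,139))):
    X=cv2.triangulatePoints(*[d["intrinsics"]@np.c_[d["R"],d["t"]] for d in(T,S)],np.array(a,float).reshape(2,1),np.array(b,float).reshape(2,1));print((X[:3,0]/X[3,0]).round(3))
go(.59,.15,.053)
E
```

```text
[0.751 0.145 0.12 ]
[0.399 0.172 0.119]
at [0.5915 0.1473 0.1701] yaw 114.36 tilt [-0.0009 -0.0006] F [-0.86 -0.13  0.63] w 0.087 t 12.65 j1,j6 [ 0.51 -1.66]
travel [ 0.5856  0.0153 -0.0008] turn [-0.     -0.0003  0.0001]
```

Request:
carry_out(moves=[{"travel":[0.1,0.014,0],"turn":[0,0,0],"fingers":1},{"travel":[0.3,0.014,0],"turn":[0,0,0],"fingers":1},{"travel":[0.45,0.014,0],"turn":[0,0,0],"fingers":1},{"travel":[0.55,0.014,0],"turn":[0,0,0],"fingers":1},{"travel":[0.585,0.014,0],"turn":[0,0,0],"fingers":1},{"travel":[0.585,0.014,0],"turn":[0,0,0],"fingers":1},{"travel":[0.585,0.014,0],"turn":[0,0,0],"fingers":1}])

```text
time_s: 13.52
eef_pos: [0.5913, 0.1514, 0.0546]
tcp_rot: [-0.031, 1.569, 0.396]
wrist_force: [-0.3, 0.1, -0.2]
gripper_width: 0.0869
```

```bash
python3 - <<'E'
from h import *
d=capblob();go(.59,.15,.053)
cv2.imwrite("pics/c7.png",cv2.resize(d["frame"][145:220,240:340,::-1],(800,600),interpolation=cv2.INTER_CUBIC))
E
```

```text
cap box (284, 175, 22, 17) x,y of top centre [0.5958 0.1494 0.112 ]
at [0.5913 0.1515 0.0547] yaw 114.45 tilt [0.002  0.0009] F [-0.18 -0.93  0.26] w 0.0872 t 13.575 j1,j6 [ 0.52 -1.66]
travel [ 0.0084 -0.0044 -0.009 ] turn [0.     0.0007 0.    ]
```

View pics/c7.png

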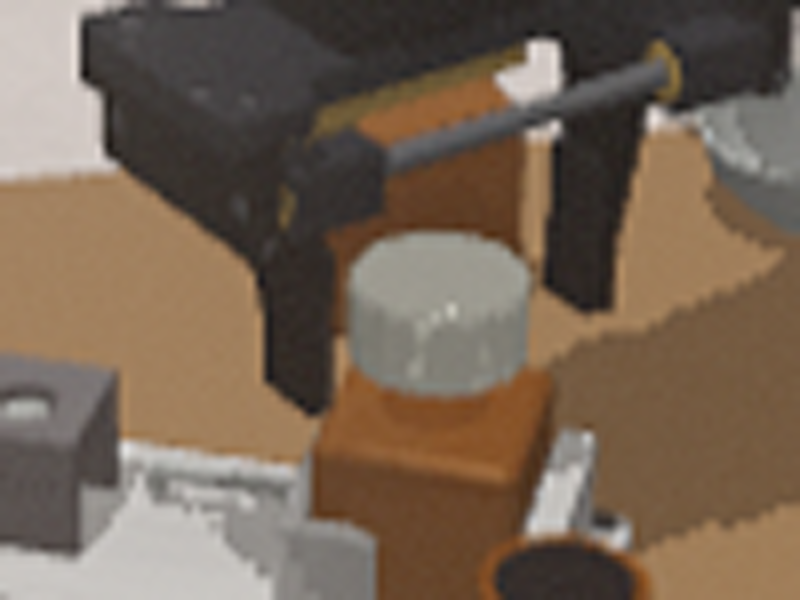

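The fingers straddle the cap: tips at crop (315,410) and (595,310), cap centre at (438,330), with the tips near the cap's lower edge and clear of the shoulders. I close.

Request:
carry_out(moves=[{"travel":[0.008,-0.002,-0.004],"turn":[0,0,0],"fingers":-1},{"travel":[0.008,-0.002,-0.004],"turn":[0,0,0],"fingers":-1},{"travel":[0.008,-0.002,-0.004],"turn":[0,0,0],"fingers":-1},{"travel":[0.008,-0.002,-0.004],"turn":[0,0,0],"fingers":-1},{"travel":[0.008,-0.002,-0.004],"turn":[0,0,0],"fingers":-1},{"travel":[0.008,-0.002,-0.004],"turn":[0,0,0],"fingers":-1}], newtons=50)

```text
time_s: 14.32
eef_pos: [0.59, 0.1507, 0.0519]
tcp_rot: [-1.497, 1.571, -1.07]
wrist_force: [0.3, -0.6, 0.4]
gripper_width: 0.0498
```

```bash
python3 -c "
from h import *
go(.59,.15,.053);s=ctrl.get_state();print(s['moment'])"
```

```text
at [0.59   0.1507 0.0519] yaw 114.46 tilt [ 0.0001 -0.0002] F [ 0.29 -0.61  0.35] w 0.0498 t 14.325 j1,j6 [ 0.52 -1.66]
travel [-0.0056 -0.003  -0.0015] turn [0.     0.     0.0001]
[-0.21406663 -0.13113351  0.06620137]
```

Request:
carry_out(moves=[{"travel":[0,0,0],"turn":[-0.03,0,0],"fingers":-1},{"travel":[0,0,0],"turn":[-0.06,0,0],"fingers":-1},{"travel":[0,0,0],"turn":[-0.09,0,0],"fingers":-1},{"travel":[0,0,0],"turn":[-0.12,0,0],"fingers":-1},{"travel":[0,0,0],"turn":[-0.15,0,0],"fingers":-1},{"travel":[0,0,0],"turn":[-0.17,0,0],"fingers":-1},{"travel":[0,0,0],"turn":[-0.17,0,0],"fingers":-1}])

```text
time_s: 15.2
eef_pos: [0.59, 0.1507, 0.0519]
tcp_rot: [-1.983, 1.571, -1.023]
wrist_force: [0.6, -0.7, -0.3]
gripper_width: 0.0496
```

```bash
python3 -c "
from h import *
go(.59,.15,.053);s=ctrl.get_state();print(s['moment'])"
```

```text
at [0.59   0.1507 0.0519] yaw 145.03 tilt [ 0.     -0.0001] F [ 0.57 -0.68 -0.25] w 0.0496 t 15.2 j1,j6 [ 0.52 -1.13]
travel [-0.0056 -0.002  -0.0027] turn [-0. -0.  0.]
[-0.09497579 -0.03154809  0.09075627]
```

Request:
carry_out(moves=[{"travel":[0,0,0],"turn":[-0.03,0,0],"fingers":-1},{"travel":[0,0,0],"turn":[-0.06,0,0],"fingers":-1},{"travel":[0,0,0],"turn":[-0.09,0,0],"fingers":-1},{"travel":[0,0,0],"turn":[-0.12,0,0],"fingers":-1},{"travel":[0,0,0],"turn":[-0.15,0,0],"fingers":-1},{"travel":[0,0,0],"turn":[-0.18,0,0],"fingers":-1}])

```text
time_s: 15.95
eef_pos: [0.5911, 0.151, 0.0544]
tcp_rot: [-1.431, 1.568, 0.099]
wrist_force: [-1.9, -0.3, 9.6]
gripper_width: 0.0497
```

```bash
python3 -c "
from h import *
go(.59,.15,.053);s=ctrl.get_state();print(s['moment'])"
```

```text
at [0.5911 0.151  0.0544] yaw 177.63 tilt [0.0029 0.0003] F [-1.91 -0.34  9.64] w 0.0497 t 15.95 j1,j6 [ 0.52 -0.56]
travel [ 0.0071  0.0051 -0.0053] turn [0.     0.0001 0.0009]
[-0.130345    0.65052387 -0.03545429]
```

Request:
carry_out(moves=[{"travel":[0,0,0],"turn":[-0.03,0,0],"fingers":-1},{"travel":[0,0,0],"turn":[-0.06,0,0],"fingers":-1},{"travel":[0,0,0],"turn":[-0.09,0,0],"fingers":-1},{"travel":[0,0,0],"turn":[-0.12,0,0],"fingers":-1},{"travel":[0,0,0],"turn":[-0.15,0,0],"fingers":-1},{"travel":[0,0,0],"turn":[-0.15,0,0],"fingers":-1}])

```text
time_s: 16.7
eef_pos: [0.5916, 0.1513, 0.0544]
tcp_rot: [-1.811, 1.567, 0.188]
wrist_force: [-1.3, -0.6, 8.2]
gripper_width: 0.0497
```

```bash
python3 - <<'E'
from h import *
go(.59,.15,.053);s=ctrl.get_state();print(s['moment'])
d=optics.read_camera("scene")
cv2.imwrite("pics/c8.png",cv2.resize(d["frame"][145:220,240:340,::-1],(800,600),interpolation=cv2.INTER_CUBIC))
E
```

```text
at [0.5916 0.1513 0.0544] yaw -155.5 tilt [0.004  0.0008] F [-1.29 -0.56  8.18] w 0.0497 t 16.7 j1,j6 [ 0.52 -0.09]
travel [ 0.0072  0.0097 -0.0025] turn [-0.     -0.0003  0.0013]
[-0.16048655  0.5533038   0.08127041]
```

View pics/c8.png

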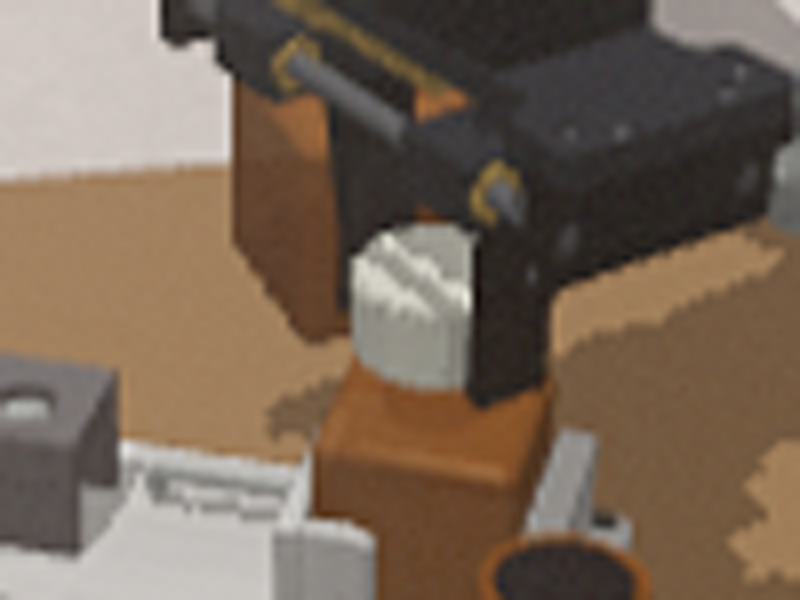

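The upward liner force of 8–10 N appeared before about 63° of turn, the turn now stands at 90°, and the jar has stayed square in the clamp. I lift slowly.

Request:
carry_out(moves=[{"travel":[-0.02,0,0],"turn":[0,0,0],"fingers":-1},{"travel":[-0.04,0,0],"turn":[0,0,0],"fingers":-1},{"travel":[-0.06,0,0],"turn":[0,0,0],"fingers":-1},{"travel":[-0.1,0,0],"turn":[0,0,0],"fingers":-1},{"travel":[-0.14,0,0],"turn":[0,0,0],"fingers":-1},{"travel":[-0.18,0,0],"turn":[0,0,0],"fingers":-1},{"travel":[-0.22,0,0],"turn":[0,0,0],"fingers":-1},{"travel":[-0.22,0,0],"turn":[0,0,0],"fingers":-1},{"travel":[-0.22,0,0],"turn":[0,0,0],"fingers":-1},{"travel":[-0.22,0,0],"turn":[0,0,0],"fingers":-1}])

```text
time_s: 18.0
eef_pos: [0.5896, 0.1506, 0.0954]
tcp_rot: [1.565, 1.57, -2.72]
wrist_force: [-0.1, 0.1, -0.6]
gripper_width: 0.0494
```

```bash
python3 - <<'E'
from h import *
d=optics.read_camera("scene");go(.59,.15,.096)
f=lambda x0,y0:cv2.resize(d["frame"][y0:y0+75,x0:x0+50,::-1],(400,600),interpolation=cv2.INTER_CUBIC)
cv2.imwrite("pics/c9.png",np.hstack([f(103,175),f(270,145)]))
E
```

```text
at [0.5897 0.1507 0.0955] yaw -155.55 tilt [-0.0007 -0.0003] F [-0.76 -0.44 -0.59] w 0.0488 t 18.05 j1,j6 [ 0.52 -0.09]
travel [-0.0027  0.     -0.0036] turn [ 0.     -0.     -0.0003]
```

View pics/c9.png

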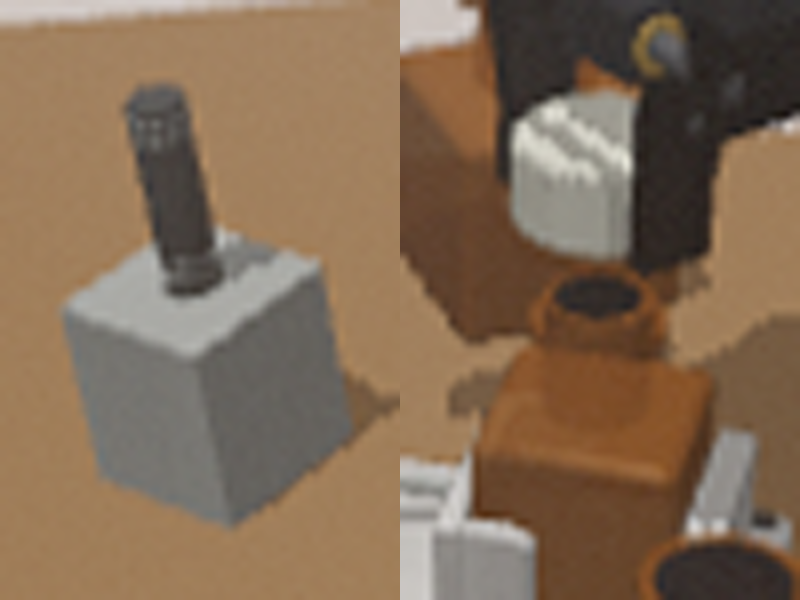

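The cap (crop (575,170)) is level in the fingers above the open mouth (600,295), with about 26 mm clearance. The jar is down in the clamp with the jaw shut, and the probe is fully down.

```bash
python3 -c "
from cell import job
print(job.hand_in())"
```

```text
the job is handed in; nothing more can be done
None
```

I pressed the button with the probe, put the probe back in its stand, and unscrewed the cap by 90° anticlockwise. I then lifted the cap about 43 mm and handed in at 18 s of the 58 s limit. No verdict is reported, so success rests on the checks below.

- **Button and jaw:** the press reached full travel with about 4.5 N. The cap then moved about 15 mm along the clamp, and a picture showed the jaw shut on the jar.
- **Probe:** the last picture shows it fully down in the stand, its handle's lower end on the stand's top as at the start.
- **Cap:** it is held level (measured finger opening 49 mm), about 26 mm above the rim and within a few millimetres of the mouth's axis. The jar sits square and down in the clamp.
- **Vial, bowl and tape:** the arm stayed away from all three, but I did not measure them again at the end.

One reading disagreed: the reported tool-tip height was about 29 mm lower than the fingertips in the pictures. I trusted the pictures and allowed for it throughout, and the contacts with the handle, button and stand agreed with that.

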